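# Dial a combination lock open and present it by its shackle

### The arm

A 6-joint arm with a two-finger parallel gripper is mounted at the origin on a cart in front of the work surface, level with it; the furniture and walls round the work are solid. World frame = base frame: x ahead of the robot, y to its left, z up, the work surface at z = 0. Lengths are in mm, angles in rad, forces in N, time in s.
With the tool pointing down it reaches from about 275 to 750 mm from the base axis. Payload 10.2 kg.
Tool frame: the origin (TCP) lies midway between the tips of the shut fingers; the grasp point (between the pads) lies 19 mm behind it; z points along the fingers, y is the direction in which the jaws open and shut (so a half turn about z gives the same grasp; the last joint's range is limited). The gripper opens to 85 mm and grips with 20 to 120 N. Pads are 22 mm wide; open, the fingers measure 114 mm over their backs; the gripper's body (76 mm by 85 mm) begins 54 mm behind the grasp point. The pads swing forward as they close: fully open they stand 13 mm farther back than shut.
Start: joints at [1.07, 0.313, 1.498, -0, 1.331, -0.223], TCP at [143.989, 504.875, 231.294] pointing down, gripper open.
Joint ranges: [-2.94, 2.94], [-0.97, 2.17], [0.19, 2.56], [-1.23, 4.37], [0.02, 3.11], [-2.88, 2.88]. Speed limits (rad/s): [2.39, 2.39, 3.01, 3.14, 3.14, 3.14].

### API

Orientations are given as a unit quaternion [w, x, y, z].
In Python, from rig import sense, optics, ctrl gives the robot as it stands.
- The arm moves only by the tool play_rows, never from a script. Its argument "plan" is a list of rows, each a list of 7 numbers: the shift along the world's x, y, z in mm, then the turn, a rotation vector about the world's x, y, z in rad, then the opening, from -1 (shut) to 1 (fully open), so that 0 is half open. A call has 1 to 5 rows; each row shifts and turns the pose as measured when the row begins; what a row does not reach is not made up. A row lasts 1/12 s, in which the tool goes at most 41.7 mm and 7.16 degrees, less where a joint would pass 70% of its speed; a pose out of reach is approached as far as the arm can. A call is refused whole if a number of a shift passes 41.7 or a number of a turn 0.125, either way. A call with a gripper value outside its range is refused whole. The fingers move at their own pace and stop on an object; "grip_force" is the grip in N (left out, the last holds). Time passes only in rows, so rows that do not move let the fingers close. It gives the time, the measured TCP pose, the force and the opening at its end, in the units of the state.
- sense(): the state, without advancing time (a new reading comes with each control period).
- optics.capture(name): name is "scene" or "side" or "wrist"; returns a dict with "img" (400x640x3 uint8, blue, green, red), "fx", "fy", "cx", "cy" (pixels), "dist" ([k1, k2, p1, p2, k3] as OpenCV has them; the pictures are not rectified), "world_to_cam" (4x4, takes a point from world to camera coordinates). Camera axes: x right, y up, looking along -z (the intrinsics and any distortion apply to the point x, -y, -z); pixel columns grow to the right and rows downward; lengths in mm; the calibration is good to about 2 mm. A picture is of the moment at which its call begins. There is no depth.
- ctrl.finish_job(): hands the job in, once; it reports no verdict.
The state is a dict: "time_s": time; "joints": joint angles; "dq": joint speeds; "tau": joint torques, N m; "eef_pos": TCP position; "ee_rot": TCP orientation; "force": force on the tool from outside, world axes, zero at the start; "wrist_torque": the same for the moment, N m; "grip_width": opening from 0.0 (shut) to 1.0 (fully open).
Only numpy, scipy, OpenCV 4.12 (cv2) and the standard library are available. Lean on these libraries where they do the work, as an engineer would, in place of code of your own. Each camera call takes 0.05 s, during which the arm holds its last target. There are 200 camera calls.

### The job

Unlock the blue combination lock that stands in the grey tray: turn its black dial clockwise, click by click, until its white line clicks in at the red mark, and let go of the dial; then pull the steel shackle straight up until it is fully open. Lift the lock out of the tray by the open shackle and finish still holding it up, hanging upright and still with its underside at least 12 cm above the desk; leave the mug, phone and USB stick where they are.

Things in the scene. Friction and masses are not known exactly. Their poses are not given: they have to be found in the camera images.
- dock: grey tray screwed to the desk, 71 x 129 mm outside and 24 mm high, with a 24 mm long foot with two screws at each end; origin at the centre of its underside, z up, y along its length. Its floor is 5 mm thick; the lock stands in it with 1.5 mm play on each side and lifts straight out.
- lock_center (a point): centre of the blue lock housing, 58 mm (x) by 116 mm (y) by 50 mm high (z), half-way up, so 25 mm above its underside. Axes of the lock: z up, y along its length from the shackle to the dial. The lock is loose, about 0.43 kg in all (0.3 to 0.6), and its centre of mass lies within about 8 mm of the line below the shackle. Dial and shackle stand on its flat top (25 mm above this point), the dial axis at y = +36 mm, the shackle at y = -36 mm.
- dial_grip (a point): point on the axis of the black round dial, 23 mm above the lock's top, where to grip it. The dial is 40 mm in diameter and 34 mm high (its top 11.5 mm above this point), with a white line on top from the centre to the rim and down its side. The red mark is on the lock's top beside the dial, at the lock's -x side, with a red strip below it on the front of the housing.
- dial (a joint): angle of the dial: 0 when the white line points at the red mark (the open notch), growing anticlockwise seen from above; range -0.6 to 2.8. It clicks into a notch every 0.524 rad (30 degrees) and, let go, settles by itself in the nearest one. It starts in a notch about 0.5 to 2.1, so it has to be turned clockwise. The lock opens only within about 0.14 of 0; turning takes about 0.03 to 0.05 N m.
- shackle_bow (a point): middle of the top bar of the steel shackle, on its centre line: a U of 10 mm round bar, legs 36 mm apart, upright, its plane along the lock's x axis; the top bar runs along the lock's x with a straight part of 22 mm. This point is 32 mm above the lock's top when shut, 48 mm when open.
- shackle (a joint): how far the shackle is pulled out of the lock, 0 (shut) to 0.016 m (fully open, at its stop); it slides straight up with about 0.8 N of friction when the dial is in the open notch, and is blocked otherwise after about 2 mm of play (the whole lock then comes up with it). Once it is at its stop the lock hangs from it.
- mug_center (a point): centre of the blue mug, 69 x 99 x 92 mm, half-way up; a bystander to leave alone
- phone: black phone lying on the desk, 164 x 75 x 9 mm, origin at the centre of its underside; a bystander to leave alone
- usb_stick: red USB stick, 18 x 52 x 9 mm, origin at the centre of its underside; a bystander to leave alone
Things that resemble listed ones, but are neither listed nor needed, are in the scene too. Leave any yellow look-alike of the part that bears lock_center alone.

How it is judged (in metres and radians):
On the way, in this order (a step that is already met when the one before it is completed fails the run):
1. the dial rests in the open notch, its line at the red mark, let go, with the lock in the tray and still shut (value of joint dial between -0.12 and 0.12 rad and value of joint shackle below 0.004 m and contact force between the fingers and lock below 0.1 N and z of lock_center in the frame of dock below 0.034 m and angle between lock_center's own z axis and vertical below 0.1 rad), for 0.2 s.
2. the shackle is pulled open while the lock is still in the tray (value of joint shackle above 0.011 m and z of lock_center in the frame of dock below 0.034 m and angle between lock_center's own z axis and vertical below 0.1 rad), for 0.02 s.
At the end, for the whole second after the job is handed in: the lock hangs from the fingers by its shackle (grasp point within 30 mm of the middle of the top bar), shackle out by more than 13 mm, dial within 0.2 rad of the red mark, underside at least 120 mm above the desk, tilted less than 0.35 rad, still, not touching the tray (value of joint shackle above 0.013 m and value of joint dial between -0.2 and 0.2 rad and height (world z) of lock_center above 0.145 m and angle between lock_center's own z axis and vertical below 0.35 rad and contact force between the fingers and lock above 1 N and distance between the grasp point and shackle_bow below 0.03 m and contact force between lock and dock below 0.05 N and linear speed of lock below 0.03 m/s and angular speed of lock below 0.3 rad/s); the arm keeps its last pose, push and grip.
It fails at once if the mug is moved more than 3 cm (distance of mug_center from where it was at the start of the episode above 0.03 m).
It fails at once if the phone is moved more than 3 cm (distance of phone from where it was at the start of the episode above 0.03 m).
It fails at once if the USB stick is moved more than 3 cm (distance of usb_stick from where it was at the start of the episode above 0.03 m).
It fails at once if the lock is tipped by more than 0.7 rad (angle between lock_center's own z axis and vertical above 0.7 rad).
It also fails if it takes over 58 s, if anything falls off the work surface, if the arm or the gripper's body presses on something with over 40 N, if the wrist force passes 120 N, or if a joint passes its speed limit or range.

## Working session

There is one attempt and no reset: what is moved stays moved. The work goes in short steps, Python scripts to look and compute and a tool call to move; the robot and the scene stay as the last step left them, time stands still between calls to the robot, and variables do not carry over. Pictures are saved under pics/ and viewed, about 8 in all and at most 12, crops included, and the job is handed in when it is done.

Besides the shell and the picture viewer there is one more tool, called by a JSON object that holds its "name" and its "arguments". play_rows: Moves the arm, as the interface text tells. Its arguments: {"type":"object","properties":{"plan":{"type":"array"},"grip_force":{"type":"number"}},"required":["plan"]}

```bash
mkdir -p pics; python3 - <<'E'
from rig import sense, optics
import cv2
print(sense())
for n in("scene","side","wrist"):
    c=optics.capture(n); cv2.imwrite(f"pics/{n}0.png",c["img"]); print(n,c["fx"],c["cx"],c["cy"],c["dist"],c["world_to_cam"])
E
```

```text
{'time_s': 0.0, 'joints': array([ 1.06959691e+00,  3.13443967e-01,  1.49843466e+00,  1.29952127e-05,
        1.33099540e+00, -2.23409944e-01]), 'dq': array([-0.00050001,  0.00044718, -0.00239667,  0.00052064,  0.00053684,
       -0.00064978]), 'tau': array([-1.90429331e-03, -4.12270474e+01, -2.59742206e+01, -3.25765041e-04,
        4.08371605e-03, -1.87551287e-06]), 'eef_pos': array([143.85923723, 504.64095857, 230.73907409]), 'ee_rot': array([-2.32979343e-04,  1.38450083e-01,  9.90369206e-01, -5.96857113e-04]), 'force': array([ 0.67803984,  0.12921018, -0.71454088]), 'wrist_torque': array([ 0.01240104, -0.03907171,  0.02756704]), 'grip_width': 1.0003073010110153}
scene 396.40599136044153 322.7233765147186 200.00218014809678 [-0.04714078  0.          0.          0.          0.        ] [[ 6.67592916e-01 -7.44522053e-01  2.57123112e-03 -2.38974133e+02]
 [ 5.79465029e-01  5.21752955e-01  6.26094350e-01 -3.93686565e+02]
 [-4.67482598e-01 -4.16486214e-01  7.79743069e-01 -6.54619971e+02]
 [ 0.00000000e+00  0.00000000e+00  0.00000000e+00  1.00000000e+00]]
side 509.1069253450078 315.8388635068563 202.1537517940375 [-0.09877693  0.          0.          0.          0.        ] [[ 9.99914020e-01  8.44876763e-03 -1.00285070e-02 -5.18694905e+02]
 [-1.16015530e-04  7.70441732e-01  6.37510411e-01 -1.40425766e+02]
 [ 1.31125576e-02 -6.37454435e-01  7.70376469e-01 -1.10662542e+03]
 [ 0.00000000e+00  0.00000000e+00  0.00000000e+00  1.00000000e+00]]
wrist 305.3670236597391 322.0919125987563 199.11111376431015 [-0.03116124  0.          0.          0.          0.        ] [[ 2.73236455e-01  9.61946491e-01 -8.88148713e-04 -5.25049519e+02]
 [-9.09321827e-01  2.57987247e-01 -3.26460403e-01  4.35993500e+01]
 [-3.13808308e-01  9.00084960e-02  9.45210462e-01 -3.81367296e+02]
 [ 0.00000000e+00  0.00000000e+00  0.00000000e+00  1.00000000e+00]]
```

View pics/scene0.png

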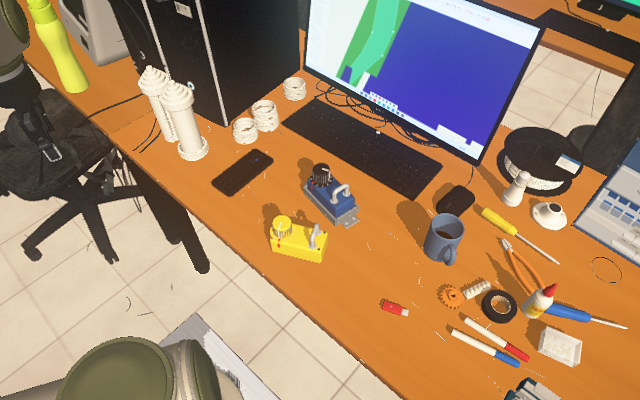

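View pics/side0.png

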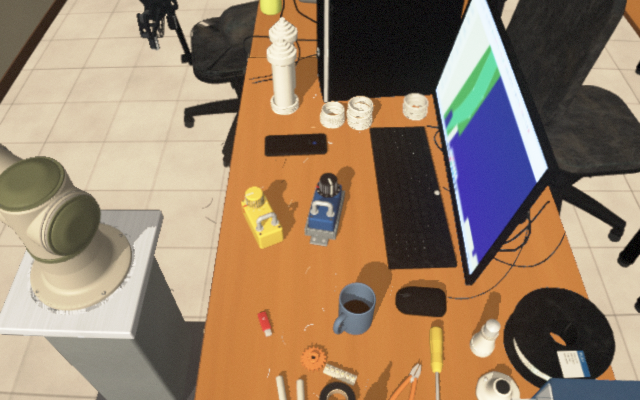

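The scene view shows the blue lock at about (330,200), with the dial at (320,177) and the shackle at (341,192). In the side view the dial is at (328,182) and the shackle at (321,210). The yellow look-alike is at (298,242) in the scene view. I'll enlarge the lock in both views.

```bash
python3 - <<'E'
import cv2,numpy as np
a=cv2.imread("pics/scene0.png")[150:240,285:375]; b=cv2.imread("pics/side0.png")[165:255,280:370]
cv2.imwrite("pics/c0.png",np.hstack([cv2.resize(i,(400,400),interpolation=cv2.INTER_CUBIC) for i in(a,b)]))
E
cat > h.py <<'E'
from rig import sense, optics
import cv2,numpy as np
from scipy.optimize import least_squares
from scipy.spatial.transform import Rotation as R
def proj(c,P):
    P=np.atleast_2d(P).astype(float); M=c["world_to_cam"]; q=(P@M[:3,:3].T+M[:3,3])*[1,-1,-1]
    K=np.array([[c["fx"],0,c["cx"]],[0,c["fy"],c["cy"]],[0,0,1.]])
    return cv2.projectPoints(q,np.zeros(3),np.zeros(3),K,np.array(c["dist"],float))[0][:,0]
def lock(p,pts):  # p: x,y of lock centre, yaw, z of underside ; pts in lock frame
    x,y,t=p[:3]; z=5+25
    return R.from_euler('z',t).apply(np.atleast_2d(pts))+[x,y,z]
E
```

```text
(no output)
```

View pics/c0.png

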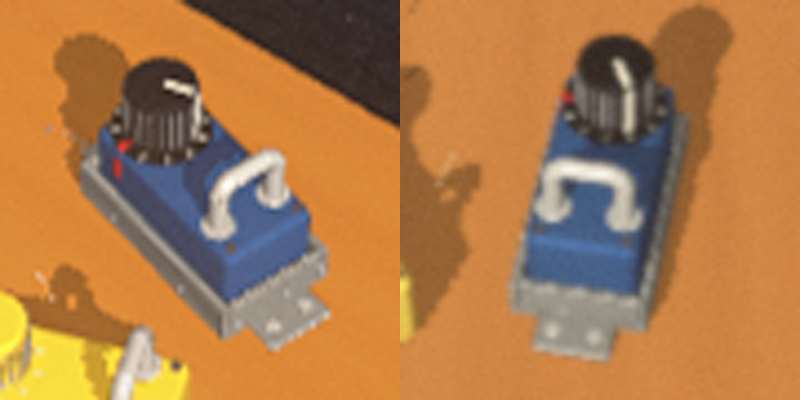

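The crop shows the dial top centre at scene (321.2,168.5) and side (328.6,179). The shackle bar middle is at scene (340.1,187.6) and side (322.8,202.8). The white line points well away from the red mark, which is on the lock's -x side. Now I'll fit the pose.

```bash
python3 - <<'E'
from h import *
c1,c2=optics.capture("scene"),optics.capture("side")
pts=[[0,36,59.5],[0,-36,57+4],[-29,-58,25],[29,-58,25]]
o1=np.array([[321.2,168.5],[340.1,187.6],[335.9,208.1],[354.3,197.9]]);o2=np.array([[328.6,179],[322.8,202.8],[308.8,218.1],[334,219.7]])
f=lambda p:np.r_[(proj(c1,lock(p,pts))-o1).ravel(),(proj(c2,lock(p,pts))-o2).ravel()]
best=min((least_squares(f,[500,150,t]) for t in(0,1.5,3,-1.5)),key=lambda s:s.cost)
p=best.x;print(p,best.cost,best.fun.round(1))
print(lock(p,[[0,36,48],[0,-36,57]]))
# dial line rim
for c,o in((c1,(285+198/4.444,150+93/4.444)),(c2,(280+230/4.444,165+83/4.444))):
  a=np.linspace(-3.14,3.14,721); q=proj(c,lock(p,np.c_[-19*np.cos(a),36-19*np.sin(a),0*a+59.5]))
  k=np.argmin(((q-o)**2).sum(1));print("dial",a[k],np.sqrt(((q[k]-o)**2).sum()))
# other objects for collision: yellow approx
E
```

```text
[ 5.41075978e+02  1.42915811e+02 -1.85994490e-01] 6.227253571782064 [-1.  -0.  -0.2 -0.7 -0.5  1.2  0.9 -0.8  0.4 -0.8  0.3 -0.8 -0.6  0.1
  0.3  2.4]
[[547.73324095 178.29491308  78.        ]
 [534.41871565 107.5367092   87.        ]]
dial 2.180555555555556 1.6063276519872551
dial 2.093333333333334 0.46968408046468024
```

The fit gives a lock centre of (541,143), a yaw of -0.186 and a dial angle of about 2.09, which is four clicks. Next I'll move above the dial, yawing the jaws clear of the shackle.

{"name": "play_rows", "arguments": {"plan": [[30,-25,0,0,0,-0.04,1],[30,-25,0,0,0,-0.04,1],[30,-25,0,0,0,-0.04,1],[30,-25,0,0,0,-0.04,1],[30,-25,0,0,0,-0.04,1]]}}

```text
time_s: 0.67
eef_pos: [293.0, 377.9, 230.3]
ee_rot: [-0.001, 0.234, 0.972, 0.0]
force: [0.9, 0.4, 0.6]
grip_width: 0.999
```

{"name": "play_rows", "arguments": {"plan": [[30,-25,0,0,0,-0.04,1],[30,-25,0,0,0,-0.04,1],[30,-25,0,0,0,-0.04,1],[30,-25,0,0,0,-0.04,1],[30,-25,0,0,0,-0.04,1]]}}

```text
time_s: 1.08
eef_pos: [448.7, 244.9, 230.8]
ee_rot: [-0.001, 0.335, 0.942, 0.001]
force: [0.1, 0.9, -0.0]
grip_width: 1.003
```

```bash
python3 - <<'E'
from h import *
s=sense();print(s["time_s"],s["eef_pos"],R.from_quat(s["ee_rot"],scalar_first=True).as_matrix().round(3),s["joints"],s["force"])
E
```

```text
1.0833 [448.74297018 244.94635799 230.75159789] [[-0.776  0.631 -0.001]
 [ 0.631  0.776  0.001]
 [ 0.002  0.001 -1.   ]] [ 0.26932791  0.28305271  1.53921702  0.00166948  1.31983463 -0.61876694] [ 0.11213255  0.91096481 -0.00663358]
```

{"name": "play_rows", "arguments": {"plan": [[33,-22,0,0,0,0,1],[33,-22,0,0,0,0,1],[33,-22,0,0,0,0,0.6],[0,0,-30,0,0,0,0.6],[0,0,0,0,0,0,0.6]]}}

```text
time_s: 1.5
eef_pos: [557.1, 168.2, 199.5]
ee_rot: [0.001, 0.34, 0.94, 0.001]
force: [-0.9, 0.5, -2.5]
grip_width: 0.801
```

```bash
python3 - <<'E'
from h import *
c1,c2,w=[optics.capture(n) for n in("scene","side","wrist")]
p=[541.1,142.9,-.186]; img=w["img"].copy()
a=np.linspace(0,2*np.pi,60)
for pts,col in((np.c_[20*np.cos(a),36+20*np.sin(a),0*a+59.5],(0,255,0)),([[-29,-58,25],[29,-58,25],[29,58,25],[-29,58,25],[-29,-58,25]],(0,255,255)),([[-11,-36,57],[11,-36,57]],(255,0,255))):
    cv2.polylines(img,[proj(w,lock(p,pts)).round().astype(int)],False,col,1)
cv2.imwrite("pics/w1.png",img);cv2.imwrite("pics/w1raw.png",w["img"]);print(sense()["eef_pos"])
E
```

```text
[558.20418804 170.06269174 206.12479517]
```

View pics/w1.png

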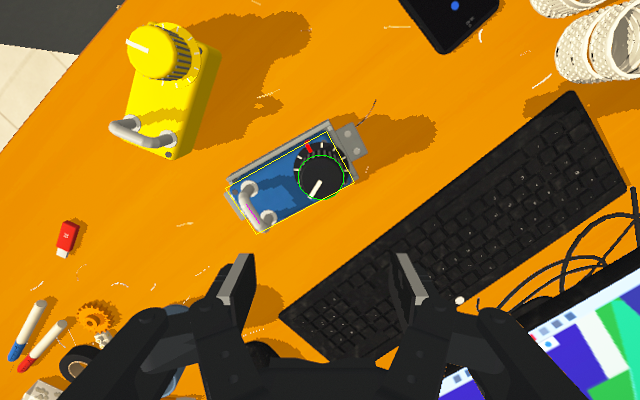

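The overlay fits within a few pixels. The white line points away from the red mark, at about (310,146). I'll zoom the raw picture to refine the pose.

```bash
python3 - <<'E'
import cv2
cv2.imwrite("pics/w1c.png",cv2.resize(cv2.imread("pics/w1raw.png")[110:240,210:375],None,fx=4,fy=4,interpolation=cv2.INTER_CUBIC))
E
```

```text
(no output)
```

View pics/w1c.png

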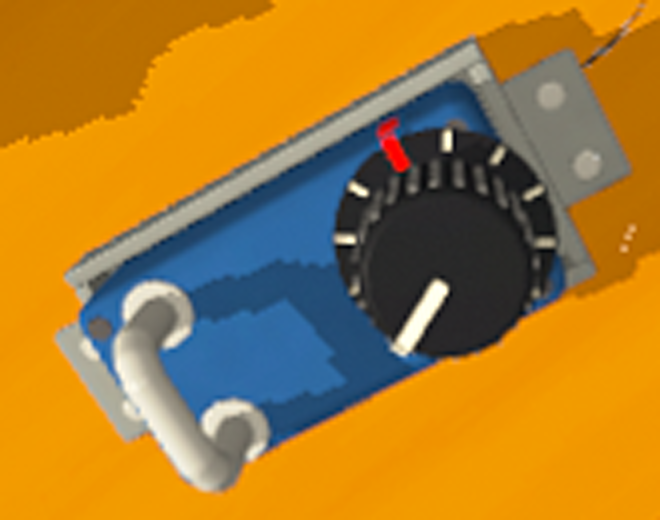

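The zoom gives these raw pixel positions:
- Dial top centre: (321.1,178.1)
- Line tip: (309.7,197.1)
- Bar middle: (251.4,212.5)
- Tray corners: (226.7,178.4), (329.1,119.1) and (357.7,177.9)

```bash
python3 - <<'E'
from h import *
c1,c2,w=[optics.capture(n) for n in("scene","side","wrist")]
# camera may have settled a little since; report
s=sense();print(s["time_s"],s["eef_pos"],s["grip_width"])
pts=[[0,36,59.5],[0,-36,57],[-35.5,-64.5,-6],[-35.5,64.5,-6],[35.5,64.5,-6]]
o=np.array([[321.1,178.1],[251.4,212.5],[226.7,178.4],[329.1,119.1],[357.7,177.9]])
pts0=[[0,36,59.5],[0,-36,61],[-29,-58,25],[29,-58,25]]
o1=np.array([[321.2,168.5],[340.1,187.6],[335.9,208.1],[354.3,197.9]]);o2=np.array([[328.6,179],[322.8,202.8],[308.8,218.1],[334,219.7]])
g=lambda p:(proj(w,lock(p,pts))-o).ravel()
f=lambda p:np.r_[g(p),(proj(c1,lock(p,pts0))-o1).ravel(),(proj(c2,lock(p,pts0))-o2).ravel()]
for h in(g,f):
  r=least_squares(h,[541,143,-.186],loss='soft_l1');p=r.x;print(p,h(p).round(1),lock(p,[[0,36,48],[0,-36,57]]).round(1))
  a=np.linspace(-3.14,3.14,721); q=proj(w,lock(p,np.c_[-19*np.cos(a),36-19*np.sin(a),0*a+59.5]))
  d=((q-[309.7,197.1])**2).sum(1);print("dial",a[d.argmin()],d.min()**.5)
E
```

```text
1.8 [558.00339649 170.55445694 206.436756  ] 0.8007416021726912
[ 5.41841989e+02  1.43843811e+02 -1.97560885e-01] [-0.1  0.1  1.1  0.6 -1.7 -1.8 -0.5  0.4  0.8 -0.2] [[548.9 179.1  78. ]
 [534.8 108.5  87. ]]
dial 2.119500000000001 1.4185942869365373
[ 5.41735434e+02  1.43535675e+02 -1.96587846e-01] [-0.5  0.2  0.8  0.8 -2.  -1.6 -0.9  0.5  0.5 -0.2 -0.9 -0.4 -0.4 -0.9
 -0.8  1.   0.7 -0.9  0.9 -1.   0.4 -1.1 -0.5 -0.3  0.3  2.2] [[548.8 178.8  78. ]
 [534.7 108.2  87. ]]
dial 2.136944444444445 1.17292650622826
```

Dial grip is at (548.8,179). I'll centre on it and descend to a TCP height of z≈61.

{"name": "play_rows", "arguments": {"plan": [[-9.2,8.5,0,0,0,0,0.6],[0,0,-35,0,0,0,0.6],[0,0,-35,0,0,0,0.6],[0,0,-25,0,0,0,0.6],[0,0,0,0,0,0,0.6]]}}

```text
time_s: 2.22
eef_pos: [545.6, 184.9, 114.9]
ee_rot: [0.01, 0.336, 0.942, 0.006]
force: [-1.2, 0.1, -0.7]
grip_width: 0.798
```

{"name": "play_rows", "arguments": {"plan": [[0,0,0,0,0,0,0.6],[0,0,0,0,0,0,0.6]]}}

```text
time_s: 2.38
eef_pos: [544.8, 186.5, 117.0]
ee_rot: [0.011, 0.335, 0.942, 0.006]
force: [0.5, 0.1, 0.6]
grip_width: 0.799
```

```bash
cat >> h.py <<'E'
def corr(psi=None):
    s=sense(); Rm=R.from_quat(s["ee_rot"],scalar_first=True).as_matrix()
    y=Rm[:,1]; a=np.arctan2(y[1],y[0]) if psi is None else psi
    Y=np.array([np.cos(a),np.sin(a),0]); Z=np.array([0,0,-1.]); T=np.c_[np.cross(Y,Z),Y,Z]
    print("t",s["time_s"],"pos",s["eef_pos"].round(1),"psi",np.arctan2(y[1],y[0]).round(3),"rotvec to do",R.from_matrix(T@Rm.T).as_rotvec().round(4),"F",s["force"].round(1),"T",s["wrist_torque"].round(2),"g",round(s["grip_width"],3),"j",s["joints"].round(2))
E
python3 -c "from h import *;corr()"
```

```text
t 2.3833 pos [544.8 186.5 117. ] psi 0.888 rotvec to do [-0.0043  0.0245  0.0002] F [0.5 0.1 0.6] T [-0.01  0.05 -0.09] g 0.799 j [ 0.13  0.52  1.51  0.    1.09 -0.76]
```

{"name": "play_rows", "arguments": {"plan": [[4,-7.5,0,-0.0043,0.0245,0,0.6],[0,0,0,0,0,0,0.6],[0,0,-20,0,0,0,0.6],[0,0,0,0,0,0,0.6],[0,0,0,0,0,0,0.6]]}}

```text
time_s: 2.8
eef_pos: [551.8, 181.2, 106.2]
ee_rot: [0.007, 0.334, 0.942, 0.003]
force: [0.5, -0.3, 0.7]
grip_width: 0.799
```

```bash
python3 -c "from h import *;corr()"
```

```text
t 2.8 pos [551.8 181.2 106.2] psi 0.889 rotvec to do [-0.0021  0.0146  0.0001] F [ 0.5 -0.3  0.7] T [-0.01 -0.   -0.04] g 0.799 j [ 0.12  0.55  1.49  0.    1.09 -0.77]
```

{"name": "play_rows", "arguments": {"plan": [[-3,-2,-15,-0.002,0.0146,0,0.6],[0,0,0,0,0,0,0.6],[0,0,-15,0,0.005,0,0.6],[0,0,0,0,0,0,0.6],[0,0,0,0,0,0,0.6]]}}

```text
time_s: 3.22
eef_pos: [549.5, 179.8, 78.6]
ee_rot: [-0.001, 0.334, 0.942, 0.0]
force: [-0.0, 0.3, 0.2]
grip_width: 0.796
```

```bash
python3 -c "from h import *;corr()"
```

```text
t 3.2167 pos [549.5 179.8  78.6] psi 0.889 rotvec to do [-0.0007 -0.001   0.    ] F [-0.   0.3  0.2] T [ 0.04 -0.04 -0.02] g 0.796 j [ 0.11  0.59  1.51  0.    1.05 -0.78]
```

{"name": "play_rows", "arguments": {"plan": [[-0.5,-0.8,-10,0,0,0,0.6],[0,0,0,0,0,0,0.6],[0,0,-6,0,0,0,0.6],[0,0,0,0,0,0,0.6],[0,0,0,0,0,0,0.6]]}}

```text
time_s: 3.63
eef_pos: [549.6, 179.1, 63.0]
ee_rot: [0.001, 0.334, 0.942, 0.001]
force: [-0.3, 0.7, 0.4]
grip_width: 0.8
```

{"name": "play_rows", "arguments": {"plan": [[0,0,0,0,0,0,0.2],[0,0,0,0,0,0,0.0],[0,0,0,0,0,0,-0.2],[0,0,0,0,0,0,-0.2],[0,0,0,0,0,0,-0.2]], "grip_force": 20}}

```text
time_s: 4.05
eef_pos: [549.4, 178.6, 63.6]
ee_rot: [0.0, 0.334, 0.943, 0.0]
force: [0.3, 0.4, -0.6]
grip_width: 0.453
```

```bash
python3 -c "from h import *;corr()
cv2.imwrite('pics/w2.png',optics.capture('wrist')['img'])"
```

```text
t 4.05 pos [549.4 178.6  63.6] psi 0.889 rotvec to do [0.     0.0007 0.    ] F [ 0.3  0.4 -0.6] T [-0.04 -0.04 -0.01] g 0.453 j [ 0.11  0.6   1.53 -0.    1.01 -0.78]
```

{"name": "play_rows", "arguments": {"plan": [[0,0,0,0,0,0,-1],[0,0,0,0,0,0,-1],[0,0,0,0,0,-0.1,-1],[0,0,0,0,0,-0.1,-1],[0,0,0,0,0,0,-1]], "grip_force": 25}}

```text
time_s: 4.52
eef_pos: [549.3, 178.6, 63.5]
ee_rot: [0.0, 0.43, 0.903, -0.0]
force: [-0.4, -0.9, -0.3]
grip_width: 0.452
```

```bash
python3 -c "from h import *;corr()"
```

```text
t 4.5167 pos [549.3 178.6  63.5] psi 0.682 rotvec to do [0.0005 0.0005 0.    ] F [-0.4 -0.9 -0.3] T [-0.13  0.09 -0.02] g 0.452 j [ 0.11  0.6   1.53 -0.    1.01 -0.57]
```

{"name": "play_rows", "arguments": {"plan": [[0,0,0,0,0,-0.1,-1],[0,0,0,0,0,-0.1,-1],[0,0,0,0,0,-0.1,-1],[0,0,0,0,0,-0.1,-1],[0,0,0,0,0,-0.1,-1]]}}

```text
time_s: 4.93
eef_pos: [549.4, 178.6, 63.5]
ee_rot: [0.0, 0.641, 0.767, -0.0]
force: [-0.0, -0.9, -0.6]
grip_width: 0.458
```

{"name": "play_rows", "arguments": {"plan": [[0,0,0,0,0,-0.1,-1],[0,0,0,0,0,-0.1,-1],[0,0,0,0,0,-0.1,-1],[0,0,0,0,0,-0.1,-1],[0,0,0,0,0,-0.1,-1]]}}

```text
time_s: 5.35
eef_pos: [549.6, 178.6, 63.5]
ee_rot: [0.001, 0.814, 0.582, -0.0]
force: [-0.2, -1.5, -0.1]
grip_width: 0.455
```

{"name": "play_rows", "arguments": {"plan": [[0,0,0,0,0,-0.1,-1],[0,0,0,0,0,-0.1,-1],[0,0,0,0,0,-0.1,-1],[0,0,0,0,0,-0.1,-1],[0,0,0,0,0,0,-1]]}}

```text
time_s: 5.77
eef_pos: [549.7, 178.5, 63.5]
ee_rot: [0.001, 0.914, 0.405, -0.0]
force: [0.0, -0.8, -0.8]
grip_width: 0.455
```

```bash
python3 -c "from h import *;corr()
a,b=optics.capture('scene')['img'][150:240,285:375],optics.capture('side')['img'][165:255,280:370]
cv2.imwrite('pics/c3.png',np.hstack([cv2.resize(i,(400,400),interpolation=cv2.INTER_CUBIC) for i in(a,b)]))"
```

```text
t 5.7667 pos [549.7 178.5  63.5] psi -0.737 rotvec to do [ 0.0018 -0.0001  0.    ] F [ 0.  -0.8 -0.8] T [-0.1   0.09  0.09] g 0.455 j [ 0.11  0.61  1.52 -0.    1.01  0.85]
```

View pics/c3.png

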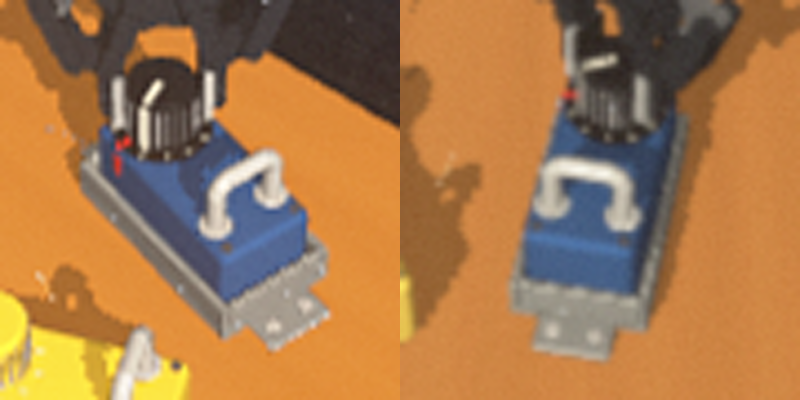

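The dial follows the fingers: the line now points towards (145,105) in the scene crop, about one click short of the red mark at (122,145). I'll turn 0.48 more.

{"name": "play_rows", "arguments": {"plan": [[0,0,0,0,0,-0.1,-1],[0,0,0,0,0,-0.1,-1],[0,0,0,0,0,-0.1,-1],[0,0,0,0,0,-0.1,-1],[0,0,0,0,0,-0.08,-1]]}}

```text
time_s: 6.28
eef_pos: [549.7, 178.3, 63.5]
ee_rot: [0.001, 0.984, 0.18, -0.001]
force: [-0.3, -0.2, -0.6]
grip_width: 0.458
```

```bash
python3 -c "from h import *;corr()"
```

```text
t 6.2833 pos [549.7 178.3  63.5] psi -1.209 rotvec to do [ 0.0017 -0.0009  0.    ] F [-0.3 -0.2 -0.6] T [-0.09  0.09 -0.03] g 0.458 j [ 0.11  0.61  1.52 -0.    1.01  1.32]
```

Now release to a moderate opening, because one finger sits near the shackle, and rise.

{"name": "play_rows", "arguments": {"plan": [[0,0,0,0,0,0,0.35],[0,0,0,0,0,0,0.35],[0,0,0,0,0,0,0.35],[0,0,0,0,0,0,0.35],[0,0,20,0,0,0,0.35]]}}

```text
time_s: 6.7
eef_pos: [548.4, 178.4, 81.0]
ee_rot: [0.0, 0.982, 0.188, -0.003]
force: [-0.9, 0.1, -0.7]
grip_width: 0.674
```

{"name": "play_rows", "arguments": {"plan": [[0,0,30,0,0,0,0.35],[0,0,30,0,0,0,0.35],[0,0,15,0,0,-0.1,0.35],[0,0,0,0,0,-0.1,0.35],[0,0,0,0,0,-0.1,0.35]]}}

```text
time_s: 7.12
eef_pos: [549.1, 178.7, 163.0]
ee_rot: [-0.001, 0.999, 0.04, -0.0]
force: [0.3, 0.0, -0.3]
grip_width: 0.677
```

```bash
python3 -c "from h import *;corr(-1.768)
p=[541.8,143.7,-.197];w=optics.capture('wrist');cv2.imwrite('pics/w4raw.png',w['img'])
u=proj(w,lock(p,[[0,0,40]]))[0].astype(int);print(u)
x0,y0=max(u[0]-80,0),max(u[1]-65,0);print(x0,y0)
i=cv2.resize(w['img'][y0:y0+130,x0:x0+160],None,fx=2.5,fy=2.5,interpolation=cv2.INTER_CUBIC)
b=cv2.resize(optics.capture('side')['img'][165:255,280:370],(325,325),interpolation=cv2.INTER_CUBIC)
cv2.imwrite('pics/c4.png',np.hstack([i,b[:i.shape[0]]]))"
```

```text
t 7.1167 pos [549.1 178.7 163. ] psi -1.49 rotvec to do [-0.002  -0.0006 -0.2781] F [ 0.3  0.  -0.3] T [-0.06 -0.   -0.02] g 0.677 j [0.11 0.49 1.43 0.   1.23 1.6 ]
[363 214]
283 149
```

View pics/c4.png

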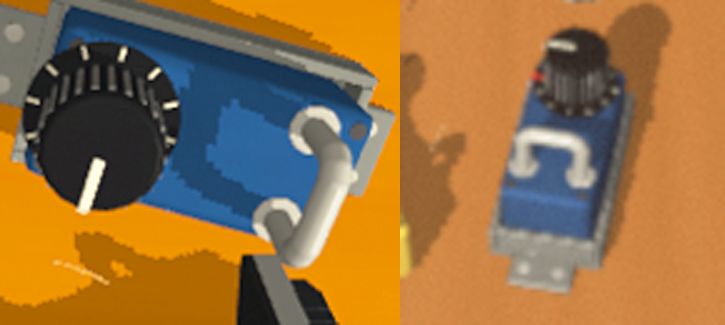

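The line now points towards the lock's -x side in the wrist view, from dial centre (323,210) to tip (317,233), with the lock shut. I'll check the angle numerically and refine the shackle position.

```bash
python3 - <<'E'
from h import *
w=optics.capture('wrist')
pts=[[0,36,59.5],[0,-36,57]];o=np.array([[322.6,210.6],[413.2,233.6]])
for p0 in([541.8,143.7,-.197],):
  r=least_squares(lambda p:(proj(w,lock(p,pts))-o).ravel(),p0)
  for p in(p0,r.x):
    print(np.round(p,3),(proj(w,lock(p,pts))-o).round(1).tolist(),lock(p,pts).round(1).tolist())
    a=np.linspace(-3.14,3.14,721); q=proj(w,lock(p,np.c_[-19*np.cos(a),36-19*np.sin(a),0*a+59.5]));d=((q-[317.4,233.2])**2).sum(1);print("dial",a[d.argmin()],d.min()**.5)
    print("dir angle", [ (lambda v:np.arctan2(v[1],v[0]))(proj(w,lock(p,[[-19*np.cos(t),36-19*np.sin(t),59.5]]))[0]-proj(w,lock(p,[[0,36,59.5]]))[0]) for t in(-.52,0,.52)], np.arctan2(211-161,86-98))
E
```

```text
[ 5.418e+02  1.437e+02 -1.970e-01] [[-0.5, 1.0], [-3.7, 0.5]] [[548.8, 179.0, 89.5], [534.8, 108.4, 87.0]]
dial 0.08722222222222253 0.6473589102772063
dir angle [np.float64(2.4085037749449225), np.float64(1.872466795752317), np.float64(1.316394078884531)] 1.80634130751576
[ 5.42631e+02  1.42203e+02 -1.90000e-01] [[1.4, 0.4], [-1.5, -0.6]] [[549.4, 177.6, 89.5], [535.8, 106.8, 87.0]]
dial 4.440892098500626e-16 0.2799262449714229
dir angle [np.float64(2.4017913053247986), np.float64(1.8664620543004082), np.float64(1.3107422764706913)] 1.80634130751576
```

The dial is at about 0 (0 to 0.09), in the notch. Now go over the shackle at (535,107.8) with the jaws along the lock's y.

{"name": "play_rows", "arguments": {"plan": [[-4,-20,0,0,0,-0.08,0],[-4,-20,0,0,0,-0.08,0],[-4,-20,0,0,0,-0.06,0],[-2,-10,0,0,0,-0.05,0],[0,0,0,0,0,0,0]]}}

```text
time_s: 7.68
eef_pos: [532.9, 107.0, 159.5]
ee_rot: [-0.001, 0.996, -0.085, -0.003]
force: [1.0, -0.1, -0.1]
grip_width: 0.499
```

{"name": "play_rows", "arguments": {"plan": [[0,0,0,0,0,0,0],[0,0,0,0,0,0,0]]}}

```text
time_s: 7.85
eef_pos: [532.8, 107.2, 159.0]
ee_rot: [-0.001, 0.997, -0.081, -0.004]
force: [-0.4, 0.0, 0.0]
grip_width: 0.501
```

```bash
python3 -c "from h import *;corr(-1.768)"
```

```text
t 7.85 pos [532.8 107.2 159. ] psi -1.733 rotvec to do [-0.003  -0.0071 -0.035 ] F [-0.4  0.   0. ] T [-0.   -0.02 -0.05] g 0.501 j [-0.02  0.42  1.54  0.    1.19  1.71]
```

{"name": "play_rows", "arguments": {"plan": [[2.2,0.6,-20,-0.003,-0.007,-0.035,0],[0,0,-20,0,0,0,0],[0,0,-15,0,0,0,0],[0,0,0,0,0,0,0],[0,0,0,0,0,0,0]]}}

```text
time_s: 8.27
eef_pos: [535.9, 111.6, 102.5]
ee_rot: [-0.0, 0.996, -0.091, 0.001]
force: [0.5, -0.4, -0.7]
grip_width: 0.496
```

```bash
python3 -c "from h import *;corr(-1.768)"
```

```text
t 8.2667 pos [535.9 111.6 102.5] psi -1.753 rotvec to do [-0.0005  0.0024 -0.0152] F [ 0.5 -0.4 -0.7] T [-0.02 -0.01 -0.02] g 0.496 j [-0.01  0.49  1.59  0.    1.05  1.74]
```

{"name": "play_rows", "arguments": {"plan": [[-1,-3.8,0,0,0.002,-0.015,0],[0,0,0,0,0,0,0],[0,0,-13,0,0,0,0],[0,0,0,0,0,0,0],[0,0,0,0,0,0,0]]}}

```text
time_s: 8.68
eef_pos: [536.9, 108.4, 93.4]
ee_rot: [-0.001, 0.995, -0.097, 0.003]
force: [-0.5, -0.2, 0.5]
grip_width: 0.497
```

```bash
python3 -c "from h import *;corr(-1.768)
w=optics.capture('wrist')['img'];a=optics.capture('side')['img'][155:255,270:370]
cv2.imwrite('pics/c5.png',np.hstack([cv2.resize(w,None,fx=.8,fy=.8)[:320,60:460],cv2.resize(a,(320,320),interpolation=cv2.INTER_CUBIC)]))"
```

```text
t 8.6833 pos [536.9 108.4  93.4] psi -1.765 rotvec to do [-0.0005  0.0063 -0.003 ] F [-0.5 -0.2  0.5] T [-0.03 -0.02 -0.05] g 0.497 j [-0.01  0.5   1.6   0.    1.03  1.75]
```

View pics/c5.png

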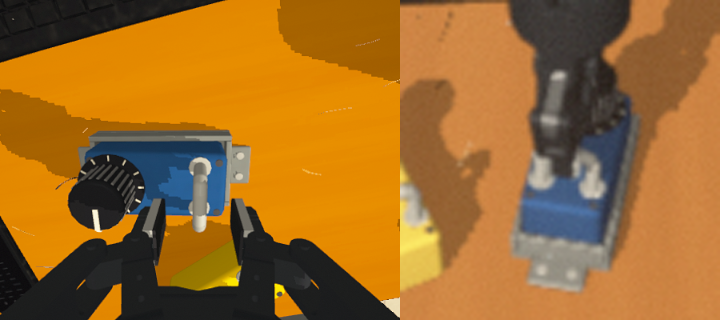

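The shackle sits midway between the fingers, and the line is still at the mark. Lower to z≈67 and grip.

{"name": "play_rows", "arguments": {"plan": [[-1,-0.6,-13,0,0.006,0,0],[0,0,0,0,0,0,0],[0,0,-12,0,0,0,0],[0,0,0,0,0,0,0],[0,0,0,0,0,0,0]]}}

```text
time_s: 9.2
eef_pos: [536.2, 107.7, 68.0]
ee_rot: [-0.0, 0.995, -0.097, 0.001]
force: [0.7, 0.4, 0.2]
grip_width: 0.495
```

```bash
python3 -c "from h import *;corr(-1.768)"
```

```text
t 9.2 pos [536.2 107.7  68. ] psi -1.765 rotvec to do [-0.0005  0.0013 -0.003 ] F [0.7 0.4 0.2] T [ 0.01 -0.01  0.  ] g 0.495 j [-0.02  0.54  1.62  0.    0.98  1.75]
```

{"name": "play_rows", "arguments": {"plan": [[-0.5,0,0,0,0,0,-0.3],[0,0,0,0,0,0,-0.6],[0,0,0,0,0,0,-1],[0,0,0,0,0,0,-1],[0,0,0,0,0,0,-1]], "grip_force": 50}}

```text
time_s: 9.62
eef_pos: [536.1, 107.6, 69.5]
ee_rot: [-0.0, 0.995, -0.097, 0.001]
force: [0.6, 0.0, -2.3]
grip_width: 0.099
```

{"name": "play_rows", "arguments": {"plan": [[0,0,0,0,0,0,-1],[0,0,0,0,0,0,-1]]}}

```text
time_s: 9.78
eef_pos: [536.1, 107.6, 69.5]
ee_rot: [-0.0, 0.995, -0.097, 0.001]
force: [0.3, 0.2, -1.1]
grip_width: 0.094
```

```bash
python3 -c "from h import *;corr(-1.768)"
```

```text
t 9.7833 pos [536.1 107.6  69.5] psi -1.765 rotvec to do [-0.0004  0.0026 -0.003 ] F [ 0.3  0.2 -1.1] T [ 0.   -0.03 -0.05] g 0.094 j [-0.02  0.54  1.62  0.    0.98  1.75]
```

The bar is gripped. Pull up slowly.

{"name": "play_rows", "arguments": {"plan": [[0,0,3,0,0,0,-1],[0,0,3,0,0,0,-1],[0,0,3,0,0,0,-1],[0,0,3,0,0,0,-1],[0,0,0,0,0,0,-1]]}}

```text
time_s: 10.2
eef_pos: [536.2, 107.6, 82.9]
ee_rot: [-0.0, 0.995, -0.097, 0.001]
force: [-0.1, -0.1, 0.1]
grip_width: 0.099
```

```bash
python3 -c "from h import *;corr(-1.768)
a=optics.capture('scene')['img'][140:240,275:375];b=optics.capture('side')['img'][155:255,270:370]
cv2.imwrite('pics/c6.png',np.hstack([cv2.resize(i,(400,400),interpolation=cv2.INTER_CUBIC) for i in(a,b)]))"
```

```text
t 10.2 pos [536.2 107.6  82.9] psi -1.765 rotvec to do [-0.0003  0.0026 -0.003 ] F [-0.1 -0.1  0.1] T [-0.06  0.14 -0.03] g 0.099 j [-0.02  0.52  1.61  0.    1.01  1.75]
```

View pics/c6.png

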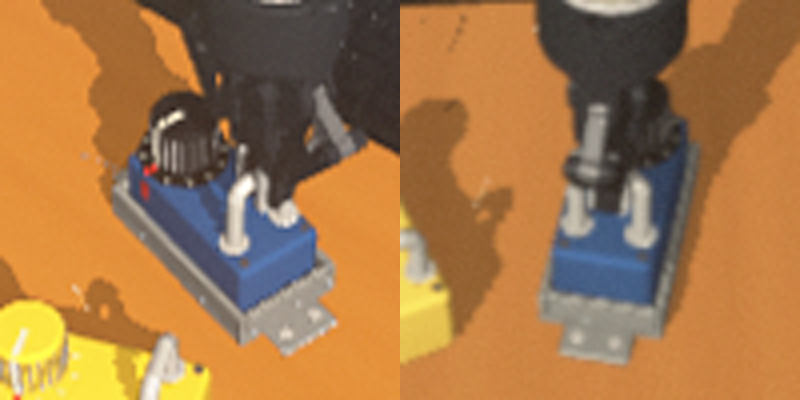

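The legs are drawn out, the lock is still seated in the tray, and the dial line is at the red mark. Continue gently to the stop, then lift.

{"name": "play_rows", "arguments": {"plan": [[0,0,2,0,0,0,-1],[0,0,2,0,0,0,-1],[0,0,2,0,0,0,-1],[0,0,0,0,0,0,-1],[0,0,0,0,0,0,-1]]}}

```text
time_s: 10.72
eef_pos: [535.2, 107.7, 87.7]
ee_rot: [-0.0, 0.995, -0.097, -0.0]
force: [0.3, -0.8, -4.6]
grip_width: 0.097
```

{"name": "play_rows", "arguments": {"plan": [[0,0,4,0,0,0,-1],[0,0,6,0,0,0,-1],[0,0,6,0,0,0,-1],[0,0,6,0,0,0,-1],[0,0,6,0,0,0,-1]]}}

```text
time_s: 11.13
eef_pos: [534.4, 107.6, 116.7]
ee_rot: [-0.0, 0.995, -0.097, -0.002]
force: [0.2, -1.0, -5.0]
grip_width: 0.093
```

```bash
python3 -c "from h import *;corr(-1.768)"
```

```text
t 11.1333 pos [534.4 107.6 116.7] psi -1.765 rotvec to do [-0.0004 -0.0032 -0.0031] F [ 0.2 -1.  -5. ] T [-0.02 -0.01  0.01] g 0.093 j [-0.02  0.47  1.58  0.    1.09  1.75]
```

The lock hangs, with about 4.8 N of load. Lift it higher.

{"name": "play_rows", "arguments": {"plan": [[0,0,15,0,0,0,-1],[0,0,20,0,0,0,-1],[0,0,20,0,0,0,-1],[0,0,20,0,0,0,-1],[0,0,20,0,0,0,-1]]}}

```text
time_s: 11.55
eef_pos: [531.6, 107.8, 215.5]
ee_rot: [0.0, 0.995, -0.097, -0.005]
force: [-0.2, 0.6, -4.9]
grip_width: 0.098
```

{"name": "play_rows", "arguments": {"plan": [[0,0,15,0,0,0,-1],[0,0,8,0,0,0,-1],[0,0,4,0,0,0,-1],[0,0,0,0,0,0,-1],[0,0,0,0,0,0,-1]]}}

```text
time_s: 11.97
eef_pos: [531.9, 107.9, 249.4]
ee_rot: [-0.0, 0.995, -0.097, -0.002]
force: [-0.1, -0.1, -5.3]
grip_width: 0.094
```

{"name": "play_rows", "arguments": {"plan": [[0,0,0,0,0,0,-1],[0,0,0,0,0,0,-1],[0,0,0,0,0,0,-1],[0,0,0,0,0,0,-1],[0,0,0,0,0,0,-1]]}}

```text
time_s: 12.38
eef_pos: [530.7, 107.9, 245.8]
ee_rot: [0.0, 0.995, -0.097, -0.005]
force: [0.7, -0.0, -5.2]
grip_width: 0.095
```

```bash
python3 -c "from h import *;corr(-1.768);print(sense()['dq'].round(4))
a=optics.capture('scene')['img'][90:240,270:420];b=optics.capture('side')['img'][90:240,250:400]
cv2.imwrite('pics/c7.png',np.hstack([cv2.resize(i,(400,400),interpolation=cv2.INTER_CUBIC) for i in(a,b)]))"
```

```text
t 12.3833 pos [530.7 107.9 245.8] psi -1.765 rotvec to do [-0.0009 -0.0097 -0.0032] F [ 0.7 -0.  -5.2] T [-0.07 -0.05  0.05] g 0.095 j [-0.02  0.34  1.42  0.    1.39  1.75]
[-0.0009  0.0073  0.0054 -0.0018 -0.0013  0.0022]
```

View pics/c7.png

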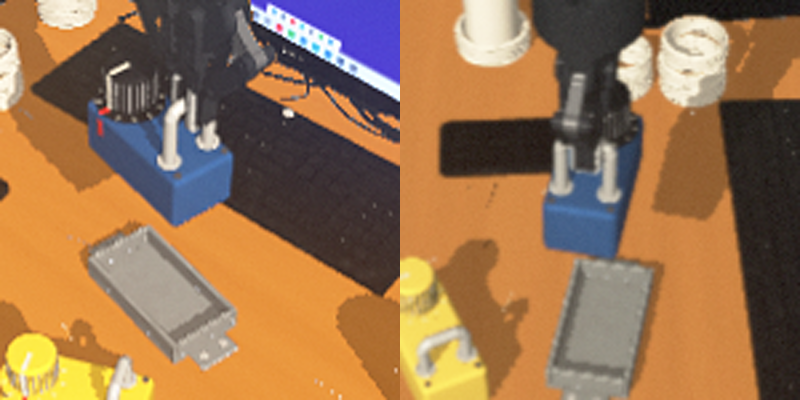

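The lock hangs upright and clear of the tray with its shackle fully out. Its underside is at about 165 mm, and the dial line is at the red mark. Handing in.

```bash
python3 -c "
from h import *
corr(-1.768);ctrl=__import__('rig').ctrl;print(ctrl.finish_job());corr(-1.768)"
```

```text
t 12.4833 pos [530.8 107.9 246. ] psi -1.765 rotvec to do [-0.0009 -0.0094 -0.0032] F [-0.1 -0.6 -4.2] T [-0.02 -0.01  0.03] g 0.095 j [-0.02  0.34  1.42  0.    1.39  1.75]
the job is handed in; nothing more can be done
None
the job is handed in; nothing more can be done
```

The lock is open and hanging from the gripper by its shackle. I handed the job in at about 12.5 s of the 58 s; the hand-in gives no verdict.

- **Dial:** I gripped the dial and turned it clockwise by about 2.1 rad, four clicks. I then let go, and the wrist picture put it at 0 to 0.09 rad from the red mark.
- **Shackle:** I gripped the top bar and pulled it up about 13 mm with the lock still seated in the tray, seen in the picture. I then pulled on to the stop, where the lock's weight came on.
- **Lift:** I raised the lock straight out of the tray.

**Last checks:**
- **Pose:** the lock hangs upright and clear of the tray, with the shackle out and the line at the red mark. Its underside is about 165 mm above the desk, worked out from the tool height.
- **Load:** the wrist carries about 4 to 5 N, and the grip is holding.
- **Stillness:** the tool moved about 0.2 mm between the last two readings.
- **Bystanders:** I did not re-measure the mug, phone and USB stick at the end. The arm stayed well clear of all three.

No check failed. The position estimates differed by 1 to 2 mm, and the arm overshot some moves by a few millimetres, which I corrected before each grasp.

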